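# Open the red-lidded dowel canister

### The arm

A 6-joint arm with a two-finger parallel gripper is mounted at the origin on the work surface. World frame = base frame: x ahead of the robot, y to its left, z up, the work surface at z = 0. Lengths are in mm, angles in rad, forces in N, time in s.
With the tool pointing down it reaches from about 275 to 850 mm from the base axis. Payload 19 kg.
Tool frame: the origin (TCP) lies on the centre line of the jaws, within the pads' length; the fingertips stand 19 mm ahead of it and the grasp point (between the pads) is the TCP (robot.tips_ahead is the distance from the TCP to the fingertips, in mm); z points along the fingers, x is the direction in which the jaws open and shut, and the axes are right-handed (so a half turn about z gives the same grasp; the last joint's range is limited). The gripper opens to 85 mm and grips with 20 to 120 N. Pads are 22 mm wide; open, the fingers measure 114 mm over their backs; the gripper's body (76 mm by 85 mm) begins 54 mm behind the grasp point. The pads swing forward as they close: fully open they stand 13 mm farther back than shut.
Start: joints at [1.109, 0.15, 1.437, -0, 1.554, -0.134], TCP at [185.132, 544.352, 250.267] pointing down, gripper open.
Joint ranges: [-2.8, 2.8], [-0.68, 2.1], [0.12, 2.68], [-1.39, 4.53], [0.16, 2.79], [-2.81, 2.81]. Speed limits (rad/s): [1.89, 1.89, 2.22, 3.01, 3.01, 3.01].

### API

Orientations are given as a unit quaternion [x, y, z, w].
In Python, from rig import robot gives the robot as it stands. The module is installed in compiled form; this text tells all that it offers.
- The arm moves only by the tool servo_tool, never from a script. Its argument "increments" is a list of rows, each an object with "dp": the shift along the tool's x, y, z in mm, a list of three; "turn": the turn about the tool's z in rad. In form: [{"dp": [x, y, z], "turn": turn}, ...]. A call has 1 to 12 rows; each row is the pose to reach, as a shift and turn from the pose measured when the call began, along the tool's axes at that moment; what a row does not reach only later rows make up. A row lasts 1/8 s, in which the tool goes at most 62.5 mm and 10.7 degrees, less where a joint would pass 70% of its speed; a pose out of reach is approached as far as the arm can. A call with a gripper value outside its range is refused whole. "hand" is the opening, from 0 (shut) to 1 (fully open), set as the call begins (left out, the last holds). The fingers move at their own pace and stop on an object; "grip_force" is the grip in N (left out, the last holds). Time passes only in rows, so rows that repeat a pose let the fingers close. It gives the time, the measured TCP pose, the force and the opening at its end, in the units of the state.
- robot.get_obs(): the state, without advancing time (a new reading comes with each control period).
- robot.camera(name): name is "scene" or "top" or "wrist"; returns the picture (420x560x3 uint8, blue, green, red); there is no depth.
- robot.get_calibration(name): a dict with "camera_matrix" (3x3 intrinsics, pixels), "k1" (the pictures are not rectified: a ray, as slopes to the right and down, at radius r is drawn at 1 + k1 r^2 times it, then the intrinsics apply), "world_to_cam" (4x4, takes a point from world to camera coordinates). Camera axes: x right, y up, looking along -z (the intrinsics and any distortion apply to the point x, -y, -z); pixel columns grow to the right and rows downward; lengths in mm; the calibration is good to about 2 mm. A picture is of the moment at which its call begins: read the wrist's pose just before it. get_calibration takes no time and is no camera call; for the wrist camera it gives the pose at the moment of the call.
- robot.hand_in(): hands the job in, once; it reports no verdict.
The state is a dict: "t": time; "joints": joint angles; "qd": joint speeds; "joint_torque": joint torques, N m; "tcp_pos": TCP position; "ee_rot": TCP orientation; "wrist_force": force on the tool from outside, world axes, zero at the start; "ft_torque": the same for the moment, N m; "grip_width": finger opening in mm.
Only numpy, scipy, OpenCV 4.12 (cv2) and the standard library are available. Lean on these libraries where they do the work, as an engineer would, in place of code of your own. Each camera call takes 0.05 s, during which the arm holds its last target.

### The job

Open the dowel canister that has the red lid: crank the lid's wooden spinner knob anticlockwise (seen from above) until the thread lets go, just after two full turns, lift the lid clear and set it down gently, right way up, with its round part wholly on the cork mat. Leave the blue-lidded canister shut.

Things in the scene. Friction and masses are not known exactly. Their poses are not given: they have to be found in the camera images.
- lid: Red screw lid, 70 mm wide, 57 tall, 0.18 kg, on a fixed canister 96 mm wide. Origin: on the screw axis at its bottom edge, 78 mm up when shut; z up, x to the knob. On it a crank bar (top 65 mm over origin, 20 wide, to 60 mm along x) with the knob. Anticlockwise raises it 9 mm a turn, under 0.1 N m, play 1 mm up and sideways. Free after 2 turns (2.1 is safe); 60 mm above shut it clears the neck.
- lid_knob (a point): Middle of the red lid's pale wooden knob: upright, 20 mm across, 34 tall; starts 40 mm from the screw axis on the lid's x, 19 mm above the bar, 84 above the lid's origin (162 above the bench). It spins on its axis (drag 0.012 N m) and slides 7 mm in and out in a slot of the bar (0.3 N), so fingers holding it circle the screw axis without turning; the lid keeps its heading when carried smoothly.
- mat: Flat cork mat, 200 x 200 mm, 4 mm thick, fixed to the bench; the lid goes on it. Origin: centre of its underside, on the bench; x and y along its edges.
- lid_blue (a joint): Turn (rad) of the blue lid on the other canister, same size and same kind of knob: 0 shut, growing anticlockwise seen from above. It stands 0.4 to 0.6 m away, on the other side of the mat, and must stay shut.
Mind the look-alikes: they are no part of the job. Several things have the shape of the lid; the one meant has the colours described above.

How it is judged:
By the outcome, as a careful person would: the job done as asked, in the order asked, and still so for the second after the job is handed in, with the robot touching nothing.
It also fails if it takes over 61 s, if anything falls off the work surface, if the arm or the gripper's body presses on something with over 40 N, if the wrist force passes 120 N, or if a joint passes its speed limit or range.

## Working session

There is one attempt and no reset: what is moved stays moved. The work goes in short steps, Python scripts to look and compute and a tool call to move; the robot and the scene stay as the last step left them, time stands still between calls to the robot, and variables do not carry over. Pictures are saved under pics/ and viewed, and the job is handed in when it is done.

Besides the shell and the picture viewer there is one more tool, called as name(argument=value, ...) on one line, values as JSON. servo_tool: Moves the arm, as the interface text tells. Its arguments: {"type":"object","properties":{"increments":{"type":"array","items":{"type":"object","properties":{"dp":{"type":"array","items":{"type":"number"}},"turn":{"type":"number"}}}},"hand":{"type":"number"},"grip_force":{"type":"number"}},"required":["increments"]}

```bash
mkdir -p pics
python3 - <<'E'
from rig import robot
import cv2
o=robot.get_obs()
print({k:(v if not hasattr(v,'round') else v) for k,v in o.items()})
for n in ("scene","top"):
    im=robot.camera(n); cv2.imwrite(f"pics/{n}0.png",im)
    print(n,robot.get_calibration(n))
E
```

```text
{'t': 0.0, 'joints': array([ 1.10899542e+00,  1.50979889e-01,  1.43802612e+00, -3.66842446e-06,
        1.55378869e+00, -1.34004564e-01]), 'qd': array([ 7.01067687e-04, -8.03297651e-06,  3.29827286e-04,  2.00157546e-04,
       -1.49751267e-03, -1.41676872e-03]), 'joint_torque': array([ 4.20398370e-03, -7.13037372e+01, -5.70867598e+01,  1.72690861e-04,
        8.88350158e-03, -4.40241115e-05]), 'tcp_pos': array([185.04877783, 544.17697751, 249.68136874]), 'ee_rot': array([ 8.13005828e-01,  5.82255238e-01, -5.30149420e-04,  2.83147861e-04]), 'wrist_force': array([0.15327698, 0.00824876, 0.5929351 ]), 'ft_torque': array([ 0.02346921, -0.02203644,  0.03426634]), 'grip_width': 85.37772142629926}
scene {'camera_matrix': array([[427.90939688,   0.        , 277.36204852],
       [  0.        , 427.90939688, 209.71978264],
       [  0.        ,   0.        ,   1.        ]]), 'k1': 0.04238945738959501, 'world_to_cam': array([[ 8.71448921e-01,  4.89944155e-01,  2.30543736e-02,
        -5.21080504e+02],
       [-3.11747729e-01,  5.16983573e-01,  7.97208466e-01,
         6.37189233e+01],
       [ 3.78668896e-01, -7.01913606e-01,  6.03263754e-01,
        -1.10450747e+03],
       [ 0.00000000e+00,  0.00000000e+00,  0.00000000e+00,
         1.00000000e+00]])}
top {'camera_matrix': array([[546.47846176,   0.        , 282.99743026],
       [  0.        , 546.47846176, 212.50814555],
       [  0.        ,   0.        ,   1.        ]]), 'k1': -0.11160623776991714, 'world_to_cam': array([[-7.57542929e-03, -9.99949687e-01,  6.57547599e-03,
         1.80937318e+01],
       [ 9.94636749e-01, -6.85654075e-03,  1.03202352e-01,
        -6.00657917e+02],
       [-1.03152075e-01,  7.32201218e-03,  9.94638647e-01,
        -1.09198142e+03],
       [ 0.00000000e+00,  0.00000000e+00,  0.00000000e+00,
         1.00000000e+00]])}
```

View pics/scene0.png

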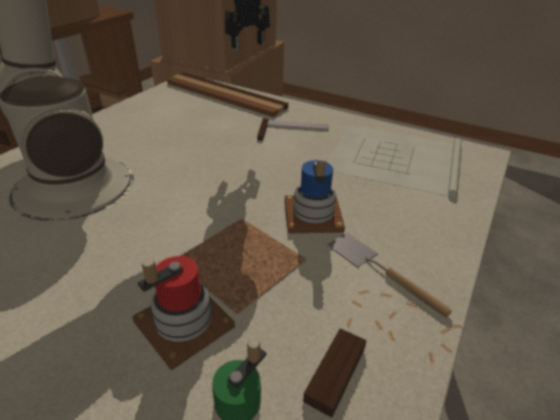

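View pics/top0.png

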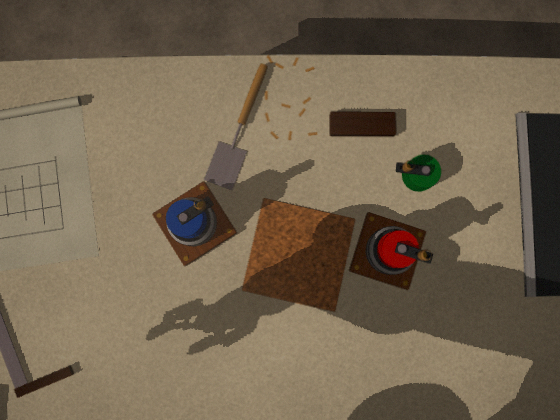

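```bash
cat > h.py <<'E'
import numpy as np, cv2
from rig import robot
def ray(cal,u,v):
    K=cal['camera_matrix'];k=cal['k1']
    d=np.array([(u-K[0,2])/K[0,0],(v-K[1,2])/K[1,1]]);s=d.copy()
    for _ in range(30): s=d/(1+k*(s@s))
    T=cal['world_to_cam'];R=T[:3,:3];c=-R.T@T[:3,3]
    return c,R.T@np.array([s[0],-s[1],-1.])
def onz(cal,u,v,z):
    c,d=ray(cal,u,v); return c+d*(z-c[2])/d[2]
def proj(cal,p):
    T=cal['world_to_cam'];q=T[:3,:3]@np.asarray(p,float)+T[:3,3]
    s=np.array([q[0],-q[1]])/-q[2]; s=s*(1+cal['k1']*(s@s)); K=cal['camera_matrix']
    return np.array([K[0,0]*s[0]+K[0,2],K[1,1]*s[1]+K[1,2]])
def tri(obs):
    A=np.zeros((3,3));b=np.zeros(3)
    for cal,u,v in obs:
        c,d=ray(cal,u,v);d=d/np.linalg.norm(d);M=np.eye(3)-np.outer(d,d);A+=M;b+=M@c
    return np.linalg.solve(A,b)
def crop(im,x0,y0,w,h,s,fn):
    cv2.imwrite(fn,cv2.resize(im[y0:y0+h,x0:x0+w],None,fx=s,fy=s,interpolation=cv2.INTER_CUBIC))
E
python3 - <<'E'
from h import *
crop(cv2.imread('pics/top0.png'),340,200,110,100,7,'pics/c1.png')
crop(cv2.imread('pics/scene0.png'),125,245,110,110,5,'pics/c2.png')
E
```

```text
(no output)
```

View pics/c1.png

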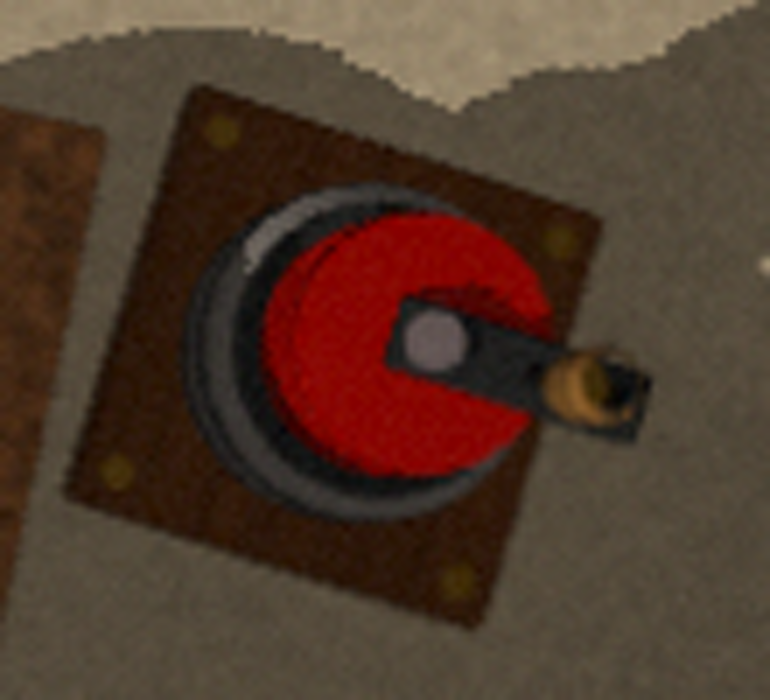

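View pics/c2.png

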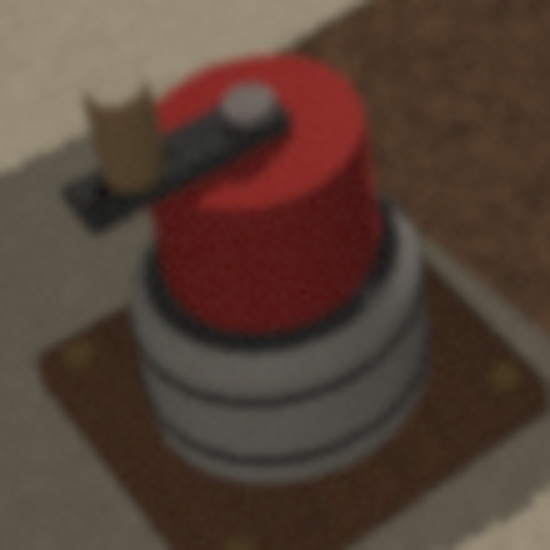

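Run:
```python
from h import *
T=robot.get_calibration('top');S=robot.get_calibration('scene')
f=lambda c,s,o:((c[0]+.5)/s-.5+o[0],(c[1]+.5)/s-.5+o[1])
t=lambda *c:f(c,7,(340,200)); s=lambda *c:f(c,5,(125,245))
print('pivot',onz(T,*t(435,340),147),onz(S,*s(249,103),147),tri([(T,*t(435,340)),(S,*s(249,103))]))
print('plate',*[onz(T,*t(*c),6).round(1) for c in ((200,88),(603,218),(478,630),(65,497))],onz(T,*t(336,358),6))
print('redtop',onz(T,*t(408,345),135))
# knob bottom on bar z 143 / top 177
print('knob scene bottom front',onz(S,*s(132,190),143))
print('knob top-view mid ',onz(T,*t(585,388),162))
print('bar end',onz(T,*t(643,408),143), onz(T,*t(397,333),143))
for c in ((263,199),(354,218),(336,311),(243,291)): print('mat',onz(T,*c,4).round(1))
for c in ((190,217),(200,204)): print('blue',onz(T,*c,150).round(1))
print('green',onz(T,421,172,57))
```

```text
pivot [ 521.23022597 -203.63182893  147.        ] [ 522.67416739 -203.517576    147.        ] [ 521.69365712 -203.3839663   146.36944738]
plate [ 602.9 -166.     6. ] [ 562.6 -287.8    6. ] [ 439.6 -246.2    6. ] [ 480.7 -122.9    6. ] [ 521.26111051 -205.24809527    6.        ]
redtop [ 520.41128414 -199.02599052  135.        ]
knob scene bottom front [ 513.81823001 -247.09862977  143.        ]
knob top-view mid  [ 507.80406686 -239.3756941   162.        ]
bar end [ 502.76838287 -259.8781468   143.        ] [ 523.32950304 -194.42515439  143.        ]
mat [632.5  55.5   4. ]
mat [ 590.9 -136.1    4. ]
mat [397.2 -95.    4. ]
mat [440.1  97.9   4. ]
blue [581.3 185.7 150. ]
blue [605.2 167.4 150. ]
green [ 679.30852638 -268.53810033   57.        ]
```

servo_tool(increments=[{"dp": [-30,26,-2],"turn": 0.08},{"dp": [-75,66,-4],"turn": 0.2},{"dp": [-120,105,-6],"turn": 0.32},{"dp": [-166,145,-8],"turn": 0.43},{"dp": [-211,185,-10],"turn": 0.54},{"dp": [-256,224,-10],"turn": 0.65},{"dp": [-302,264,-10],"turn": 0.76},{"dp": [-347,304,-10],"turn": 0.87},{"dp": [-392,343,-10],"turn": 0.98},{"dp": [-438,383,-10],"turn": 1.09},{"dp": [-483,423,-10],"turn": 1.2},{"dp": [-529,463,-10],"turn": 1.31}], hand=1, grip_force=40)

```text
t: 1.6
tcp_pos: [453.4, -107.8, 260.2]
ee_rot: [0.999, -0.036, -0.0, 0.0]
wrist_force: [1.1, 0.5, 0.0]
grip_width: 85.4
```

```bash
cat >> h.py <<'E'
from scipy.spatial.transform import Rotation as Ro
def to(p,yaw=None,o=None):
    o=o or robot.get_obs(); R=Ro.from_quat(o['ee_rot']).as_matrix()
    d=R.T@(np.asarray(p,float)-o['tcp_pos']); y=np.degrees(np.arctan2(R[1,0],R[0,0]))
    print('t %.2f'%o['t'],'tcp',o['tcp_pos'].round(1),'yaw %.1f'%y,'F',o['wrist_force'].round(1),'w %.1f'%o['grip_width'],'-> dp',d.round(1), 'turn', None if yaw is None else round(np.radians((y-yaw+180)%360-180),3))
E
python3 - <<'E'
from h import *
to([509.5,-242,260],-18)
E
```

```text
t 1.60 tcp [ 453.4 -107.8  260.2] yaw -4.1 F [1.1 0.5 0. ] w 85.4 -> dp [ 65.5 129.9   0.3] turn 0.243
```

servo_tool(increments=[{"dp": [20,40,0],"turn": 0.1},{"dp": [45,90,0],"turn": 0.2},{"dp": [60,120,0],"turn": 0.243},{"dp": [65.5,130,0],"turn": 0.243},{"dp": [65.5,130,0],"turn": 0.243}])

```text
t: 2.22
tcp_pos: [509.4, -242.0, 259.9]
ee_rot: [0.988, -0.156, -0.0, 0.0]
wrist_force: [-0.8, 0.5, -0.4]
grip_width: 85.5
```

Run:
```python
from h import *
to([509.5,-242,260],-18)
c=robot.get_calibration('wrist');im=robot.camera('wrist');cv2.imwrite('pics/w1.png',im)
np.save('w1.npy',c,allow_pickle=True)
print(c, proj(c,[509.3,-242,162]),proj(c,[521.5,-204,146]))
crop(robot.camera('top'),340,200,110,100,7,'pics/c3.png')
```

```text
t 2.23 tcp [ 509.4 -242.   259.9] yaw -18.0 F [-0.8  0.5 -0.4] w 85.5 -> dp [ 0.1 -0.1 -0.1] turn 0.0
{'camera_matrix': array([[372.23067958,   0.        , 278.48480067],
       [  0.        , 372.23067958, 206.40925778],
       [  0.        ,   0.        ,   1.        ]]), 'k1': 0.016213962571560377, 'world_to_cam': array([[ 9.51462064e-01, -3.07759844e-01, -1.95437857e-03,
        -5.58968202e+02],
       [ 2.91430073e-01,  9.02982433e-01, -3.15739192e-01,
         1.14911821e+02],
       [ 9.89366140e-02,  2.99844299e-01,  9.48844003e-01,
        -3.67774213e+02],
       [ 0.00000000e+00,  0.00000000e+00,  0.00000000e+00,
         1.00000000e+00]])} [278.12664551 216.39024996] [278.04343053 149.36230251]
```

View pics/w1.png

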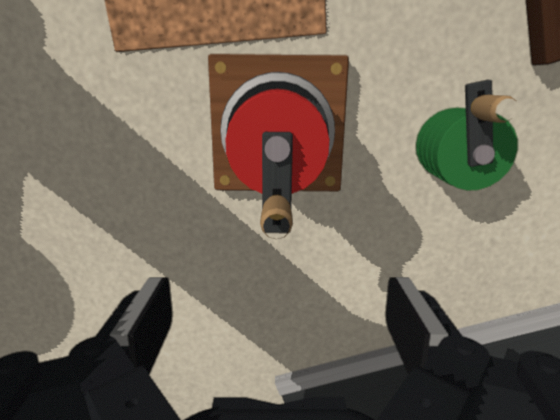

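servo_tool(increments=[{"dp": [0,0,25],"turn": 0},{"dp": [0,0,60],"turn": 0},{"dp": [0,0,85],"turn": 0},{"dp": [0,0,92.5],"turn": 0},{"dp": [0,0,92.5],"turn": 0}], hand=0.6)

```text
t: 2.95
tcp_pos: [509.3, -240.7, 168.5]
ee_rot: [0.988, -0.155, 0.0, 0.0]
wrist_force: [-1.3, 0.1, 0.2]
grip_width: 51.4
```

servo_tool(increments=[{"dp": [0,0,0],"turn": 0},{"dp": [0,0,0],"turn": 0},{"dp": [0,0,0],"turn": 0},{"dp": [0,0,0],"turn": 0}], hand=0, grip_force=40)

```text
t: 3.45
tcp_pos: [509.6, -240.9, 169.4]
ee_rot: [0.988, -0.155, 0.001, 0.001]
wrist_force: [0.1, -1.3, 6.5]
grip_width: 18.3
```

Run:
```python
from h import *
to([509.5,-242,167],-18)
cv2.imwrite('pics/w2.png',robot.camera('wrist'))
```

```text
t 3.45 tcp [ 509.6 -240.9  169.4] yaw -17.9 F [ 0.1 -1.3  6.5] w 18.3 -> dp [0.2 1.1 2.4] turn 0.002
```

View pics/w2.png

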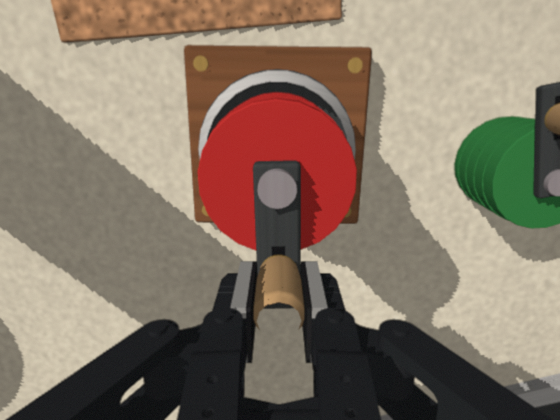

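```bash
cat > circ.py <<'E'
from h import *
import sys
a0=-107.9; C=np.array([521.5,-204.]); z0=169.5
def nxt(turns_done_hint,step=13,n=12,stop=760):
    o=robot.get_obs(); R=Ro.from_quat(o['ee_rot']).as_matrix(); p=o['tcp_pos']
    a=np.degrees(np.arctan2(p[1]-C[1],p[0]-C[0])); th=(a-a0+180)%360-180
    th+=360*round((turns_done_hint-th)/360)
    print('t %.2f'%o['t'],'tcp',p.round(1),'r %.1f'%np.hypot(*(p[:2]-C)),'theta %.1f'%th,'zexp %.1f'%(z0+9*th/360),'F',o['wrist_force'].round(1),'M',o['ft_torque'].round(2),'w %.1f'%o['grip_width'],'j',o['joints'].round(2))
    for i in range(1,n+1):
        t=min(th+step*i,stop); b=np.radians(a0+t)
        q=np.array([C[0]+40*np.cos(b),C[1]+40*np.sin(b),z0+9*t/360])
        print((R.T@(q-p)).round(1).tolist(),round(t))
nxt(float(sys.argv[1]))
E
python3 circ.py 0
```

```text
t 3.50 tcp [ 509.6 -241.   169.4] r 38.8 theta 0.0 zexp 169.5 F [-1.2 -0.2  7. ] M [0.05 0.04 0.01] w 18.5 j [-0.58  0.17  1.58 -0.    1.39 -0.27]
[9.0, 0.1, -0.4] 13
[17.5, -2.9, -0.7] 26
[25.2, -7.8, -1.0] 39
[31.5, -14.2, -1.3] 52
[36.3, -21.9, -1.7] 65
[39.1, -30.5, -2.0] 78
[40.0, -39.5, -2.3] 91
[38.8, -48.5, -2.7] 104
[35.6, -57.0, -3.0] 117
[30.6, -64.5, -3.3] 130
[24.1, -70.8, -3.7] 143
[16.3, -75.4, -4.0] 156
```

servo_tool(increments=[{"dp": [9,0,-0.4],"turn": 0},{"dp": [17.5,-3,-0.7],"turn": 0},{"dp": [25,-8,-1.0],"turn": 0},{"dp": [31.5,-14,-1.3],"turn": 0},{"dp": [36.5,-22,-1.7],"turn": 0},{"dp": [39,-30.5,-2.0],"turn": 0},{"dp": [40,-39.5,-2.3],"turn": 0},{"dp": [39,-48.5,-2.7],"turn": 0},{"dp": [35.5,-57,-3.0],"turn": 0},{"dp": [30.5,-64.5,-3.3],"turn": 0},{"dp": [24,-71,-3.7],"turn": 0},{"dp": [16.5,-75.5,-4.0],"turn": 0}])

```text
t: 5.0
tcp_pos: [548.0, -173.6, 173.4]
ee_rot: [0.988, -0.155, 0.001, 0.001]
wrist_force: [0.2, 0.6, -1.5]
grip_width: 18.4
```

```bash
python3 circ.py 150;python3 - <<'E'
from h import *
cv2.imwrite('pics/w3.png',robot.camera('wrist'))
E
```

```text
t 5.00 tcp [ 548.  -173.6  173.4] r 40.4 theta 156.8 zexp 173.4 F [ 0.2  0.6 -1.5] M [-0.   -0.16  0.  ] w 18.4 j [-0.44  0.19  1.55 -0.    1.4  -0.13]
[-8.8, -2.3, -0.4] 170
[-17.8, -2.9, -0.7] 183
[-26.8, -1.4, -1.1] 196
[-35.2, 2.0, -1.4] 209
[-42.6, 7.3, -1.7] 222
[-48.6, 14.0, -2.1] 235
[-52.9, 22.0, -2.4] 248
[-55.4, 30.7, -2.7] 261
[-55.8, 39.7, -3.0] 274
[-54.2, 48.6, -3.3] 287
[-50.6, 57.0, -3.7] 300
[-45.3, 64.3, -4.0] 313
```

View pics/w3.png

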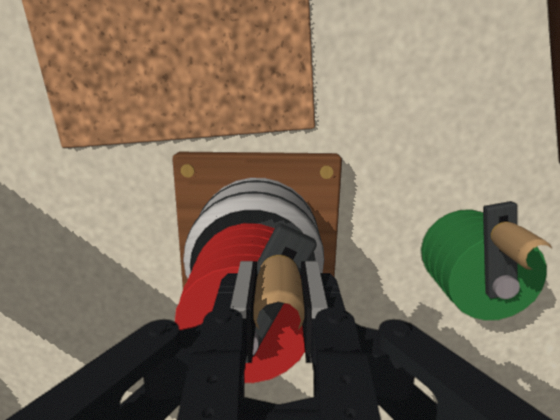

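Bar follows the knob (knob at ~(280,285), bar pointing away from the arm), and the forces are small. I'll continue the circle.

servo_tool(increments=[{"dp": [-9,-2.5,-0.4],"turn": 0},{"dp": [-18,-3,-0.7],"turn": 0},{"dp": [-27,-1.5,-1.1],"turn": 0},{"dp": [-35,2,-1.4],"turn": 0},{"dp": [-42.5,7.5,-1.7],"turn": 0},{"dp": [-48.5,14,-2.1],"turn": 0},{"dp": [-53,22,-2.4],"turn": 0},{"dp": [-55.5,30.5,-2.7],"turn": 0},{"dp": [-56,39.5,-3.0],"turn": 0},{"dp": [-54,48.5,-3.3],"turn": 0},{"dp": [-50.5,57,-3.7],"turn": 0},{"dp": [-45.5,64.5,-4.0],"turn": 0}])

```text
t: 6.55
tcp_pos: [484.6, -221.1, 177.5]
ee_rot: [0.988, -0.155, 0.001, 0.001]
wrist_force: [-0.5, -0.1, -2.2]
grip_width: 18.6
```

```bash
python3 circ.py 310
```

```text
t 6.55 tcp [ 484.6 -221.1  177.5] r 40.7 theta 312.8 zexp 177.3 F [-0.5 -0.1 -2.2] M [ 0.07  0.07 -0.  ] w 18.6 j [-0.57  0.1   1.65 -0.    1.4  -0.26]
[7.4, 5.5, -0.1] 326
[15.4, 9.7, -0.4] 339
[24.1, 12.0, -0.7] 352
[33.2, 12.2, -1.1] 365
[42.1, 10.5, -1.4] 378
[50.3, 6.7, -1.7] 391
[57.5, 1.3, -2.0] 404
[63.3, -5.7, -2.3] 417
[67.4, -13.8, -2.7] 430
[69.5, -22.6, -3.0] 443
[69.7, -31.6, -3.3] 456
[67.7, -40.5, -3.7] 469
```

servo_tool(increments=[{"dp": [7.5,5.5,-0.1],"turn": 0},{"dp": [15.5,9.5,-0.4],"turn": 0},{"dp": [24,12,-0.7],"turn": 0},{"dp": [33,12,-1.1],"turn": 0},{"dp": [42,10.5,-1.4],"turn": 0},{"dp": [50.5,6.5,-1.7],"turn": 0},{"dp": [57.5,1.5,-2.0],"turn": 0},{"dp": [63.5,-5.5,-2.3],"turn": 0},{"dp": [67.5,-14,-2.7],"turn": 0},{"dp": [69.5,-22.5,-3.0],"turn": 0},{"dp": [69.5,-31.5,-3.3],"turn": 0},{"dp": [67.5,-40.5,-3.7],"turn": 0}])

```text
t: 8.05
tcp_pos: [561.4, -202.6, 181.3]
ee_rot: [0.988, -0.155, 0.001, 0.001]
wrist_force: [0.2, -1.1, -1.5]
grip_width: 18.4
```

```bash
python3 circ.py 465
```

```text
t 8.05 tcp [ 561.4 -202.6  181.3] r 39.9 theta 469.9 zexp 181.2 F [ 0.2 -1.1 -1.5] M [-0.08 -0.02  0.05] w 18.4 j [-0.48  0.23  1.49 -0.    1.43 -0.16]
[-3.9, -8.2, -0.3] 483
[-9.7, -15.2, -0.6] 496
[-16.8, -20.7, -1.0] 509
[-25.1, -24.5, -1.3] 522
[-33.9, -26.3, -1.7] 535
[-43.0, -26.1, -2.0] 548
[-51.8, -23.8, -2.3] 561
[-59.8, -19.7, -2.7] 574
[-66.7, -13.8, -3.0] 587
[-72.1, -6.5, -3.3] 600
[-75.7, 1.8, -3.6] 613
[-77.4, 10.7, -4.0] 626
```

servo_tool(increments=[{"dp": [-4,-8,-0.3],"turn": 0},{"dp": [-9.5,-15,-0.6],"turn": 0},{"dp": [-17,-20.5,-1.0],"turn": 0},{"dp": [-25,-24.5,-1.3],"turn": 0},{"dp": [-34,-26.5,-1.7],"turn": 0},{"dp": [-43,-26,-2.0],"turn": 0},{"dp": [-52,-24,-2.3],"turn": 0},{"dp": [-60,-19.5,-2.7],"turn": 0},{"dp": [-66.5,-14,-3.0],"turn": 0},{"dp": [-72,-6.5,-3.3],"turn": 0},{"dp": [-75.5,2,-3.6],"turn": 0},{"dp": [-77.5,10.5,-4.0],"turn": 0}])

```text
t: 9.55
tcp_pos: [484.0, -189.5, 185.2]
ee_rot: [0.988, -0.155, 0.001, 0.001]
wrist_force: [-0.9, -0.6, -0.9]
grip_width: 18.8
```

```bash
python3 circ.py 625
```

```text
t 9.55 tcp [ 484.  -189.5  185.2] r 40.2 theta 626.7 zexp 185.2 F [-0.9 -0.6 -0.9] M [ 0.16 -0.01  0.08] w 18.8 j [-0.52  0.07  1.66 -0.    1.41 -0.21]
[0.7, 9.1, -0.3] 640
[3.2, 17.8, -0.6] 653
[7.6, 25.7, -0.9] 666
[13.7, 32.4, -1.2] 679
[21.2, 37.5, -1.5] 692
[29.6, 40.9, -1.8] 705
[38.5, 42.3, -2.1] 718
[47.6, 41.6, -2.4] 731
[56.2, 38.9, -2.8] 744
[64.0, 34.4, -3.1] 757
[65.8, 33.0, -3.2] 760
[65.8, 33.0, -3.2] 760
```

servo_tool(increments=[{"dp": [0.5,9,-0.3],"turn": 0},{"dp": [3,18,-0.6],"turn": 0},{"dp": [7.5,25.5,-0.9],"turn": 0},{"dp": [13.5,32.5,-1.2],"turn": 0},{"dp": [21,37.5,-1.5],"turn": 0},{"dp": [29.5,41,-1.8],"turn": 0},{"dp": [38.5,42.5,-2.1],"turn": 0},{"dp": [47.5,41.5,-2.4],"turn": 0},{"dp": [56,39,-2.8],"turn": 0},{"dp": [63,35,-3.1],"turn": 0},{"dp": [66,33,-3.2],"turn": 0},{"dp": [66,33,-3.2],"turn": 0}])

```text
t: 11.05
tcp_pos: [536.9, -240.9, 188.5]
ee_rot: [0.988, -0.155, 0.001, 0.001]
wrist_force: [-0.3, -0.4, -2.6]
grip_width: 18.5
```

```bash
python3 circ.py 757|head -1;python3 - <<'E'
from h import *
c=robot.get_calibration('wrist');cv2.imwrite('pics/w4.png',robot.camera('wrist'))
crop(robot.camera('scene'),125,200,130,130,4.5,'pics/s4.png')
E
```

```text
t 11.05 tcp [ 536.9 -240.9  188.5] r 40.0 theta 760.5 zexp 188.5 F [-0.3 -0.4 -2.6] M [-0.06  0.06  0.  ] w 18.5 j [-0.55  0.2   1.5  -0.    1.44 -0.24]
```

View pics/w4.png

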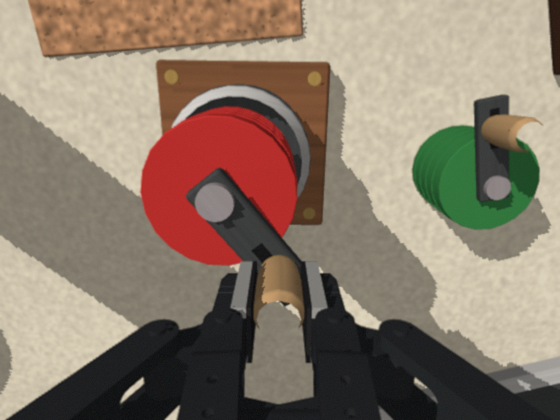

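View pics/s4.png

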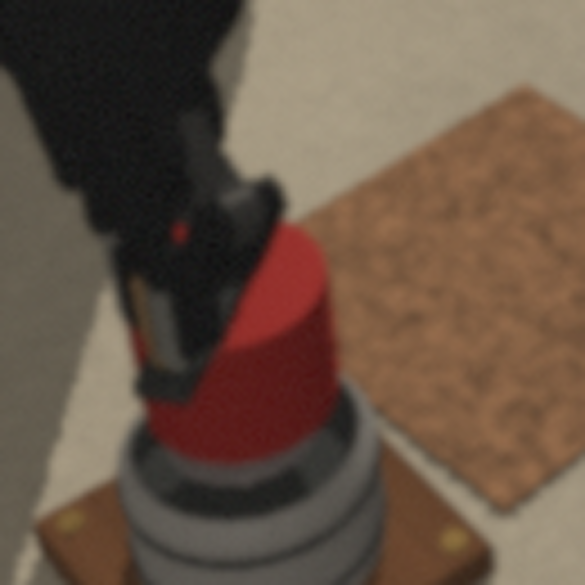

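servo_tool(increments=[{"dp": [0,0,0],"turn": 0},{"dp": [0,0,-1],"turn": 0},{"dp": [0,0,-3],"turn": 0},{"dp": [0,0,-7],"turn": 0},{"dp": [0,0,-13],"turn": 0},{"dp": [0,0,-20],"turn": 0},{"dp": [0,0,-28],"turn": 0},{"dp": [0,0,-36],"turn": 0},{"dp": [0,0,-44],"turn": 0},{"dp": [0,0,-50],"turn": 0},{"dp": [0,0,-54],"turn": 0},{"dp": [0,0,-56],"turn": 0}], grip_force=60)

```text
t: 12.65
tcp_pos: [536.5, -241.0, 244.7]
ee_rot: [0.988, -0.155, 0.001, 0.001]
wrist_force: [-0.0, -0.4, -2.4]
grip_width: 17.9
```

Run:
```python
from h import *
to([537,-241,245])
c=robot.get_calibration('wrist');cv2.imwrite('pics/w5.png',robot.camera('wrist'))
crop(robot.camera('scene'),105,150,160,150,3.7,'pics/s5.png')
```

```text
t 12.65 tcp [ 536.5 -241.   244.7] yaw -17.9 F [-0.  -0.4 -2.4] w 17.9 -> dp [ 0.4 -0.2 -0.3] turn None
```

View pics/w5.png

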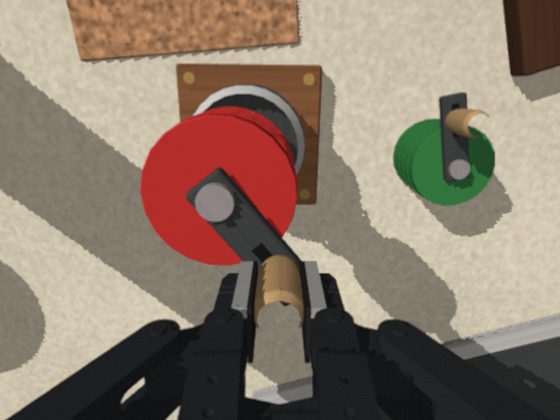

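View pics/s5.png

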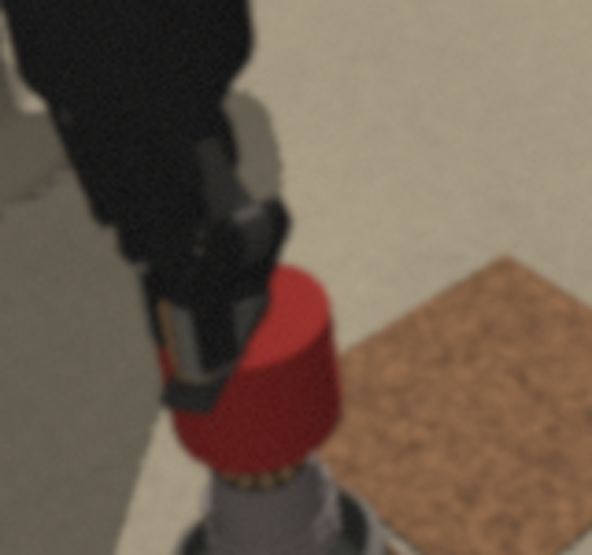

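servo_tool(increments=[{"dp": [0,0,-1],"turn": 0},{"dp": [0,0,-4],"turn": 0},{"dp": [0,0,-9],"turn": 0},{"dp": [0,0,-13],"turn": 0},{"dp": [0,0,-15],"turn": 0},{"dp": [0,0,-15],"turn": 0}])

```text
t: 13.5
tcp_pos: [536.6, -241.0, 259.8]
ee_rot: [0.988, -0.155, 0.001, 0.001]
wrist_force: [0.9, -0.3, -1.3]
grip_width: 17.8
```

servo_tool(increments=[{"dp": [0,-0.5,0],"turn": 0},{"dp": [-1,-3,0],"turn": 0},{"dp": [-3.2,-9,0],"turn": 0},{"dp": [-6.5,-18.2,0],"turn": 0},{"dp": [-10.7,-30,0],"turn": 0},{"dp": [-15.5,-43.5,0],"turn": 0},{"dp": [-20.3,-57,0],"turn": 0},{"dp": [-24.5,-68.7,0],"turn": 0},{"dp": [-27.8,-78,0],"turn": 0},{"dp": [-30,-84,0],"turn": 0},{"dp": [-30.9,-86.5,0],"turn": 0},{"dp": [-31,-87,0],"turn": 0}])

```text
t: 15.0
tcp_pos: [533.8, -148.7, 259.6]
ee_rot: [0.988, -0.155, 0.001, 0.001]
wrist_force: [0.4, -0.0, -1.9]
grip_width: 18.0
```

Run:
```python
from h import *
to([530.5,-56.5,259])
c=robot.get_calibration('wrist');cv2.imwrite('pics/w6.png',robot.camera('wrist'))
```

```text
t 15.00 tcp [ 533.8 -148.7  259.6] yaw -17.9 F [ 0.4 -0.  -1.9] w 18.0 -> dp [-31.4 -86.8   0.5] turn None
```

View pics/w6.png

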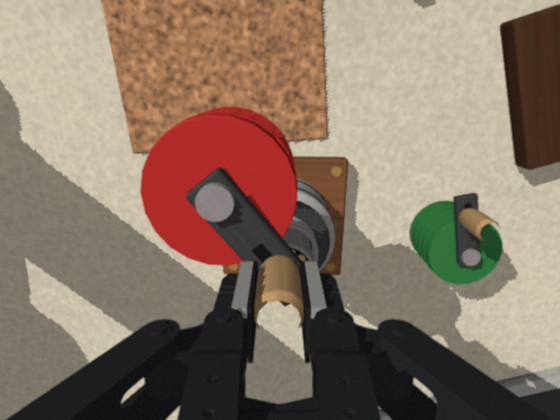

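The lid is still held steady with its heading unchanged (disc centre ~(219,186)), and the canister is below and behind it. I'll carry on to the mat centre.

servo_tool(increments=[{"dp": [0,-0.5,0],"turn": 0},{"dp": [-1,-3,0],"turn": 0},{"dp": [-3.2,-9,0],"turn": 0},{"dp": [-6.5,-18.2,0],"turn": 0},{"dp": [-10.7,-30,0],"turn": 0},{"dp": [-15.5,-43.5,0],"turn": 0},{"dp": [-20.3,-57,0],"turn": 0},{"dp": [-24.5,-68.7,0],"turn": 0},{"dp": [-27.8,-78,0],"turn": 0},{"dp": [-30,-84,0],"turn": 0},{"dp": [-31,-86.5,0],"turn": 0},{"dp": [-31.4,-87,0],"turn": 0}])

```text
t: 16.55
tcp_pos: [530.6, -56.4, 259.4]
ee_rot: [0.988, -0.156, 0.001, 0.001]
wrist_force: [-0.6, 0.1, -1.7]
grip_width: 17.7
```

Run:
```python
from h import *
to([530.5,-56.5,95.5])
c=robot.get_calibration('wrist');cv2.imwrite('pics/w7.png',robot.camera('wrist'))
cv2.imwrite('pics/s7.png',robot.camera('scene'))
```

```text
t 16.55 tcp [530.6 -56.4 259.4] yaw -17.9 F [-0.6  0.1 -1.7] w 17.7 -> dp [-4.000e-01 -1.000e-01  1.639e+02] turn None
```

View pics/w7.png

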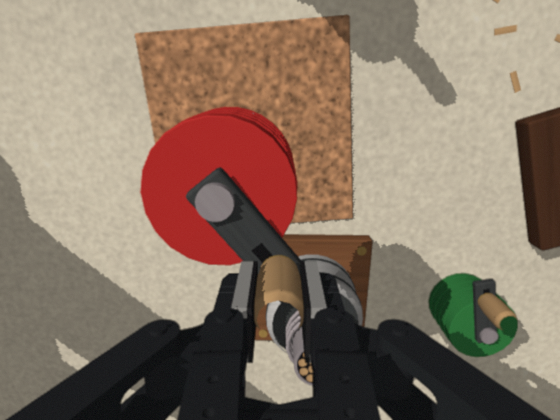

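View pics/s7.png

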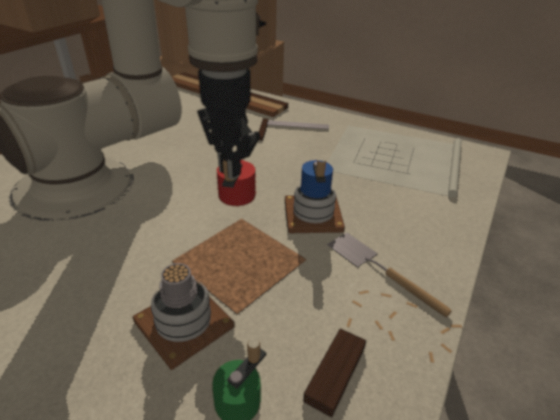

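servo_tool(increments=[{"dp": [0,0,1],"turn": 0},{"dp": [0,0,5],"turn": 0},{"dp": [0,0,15.5],"turn": 0},{"dp": [0,0,31.5],"turn": 0},{"dp": [0,0,52],"turn": 0},{"dp": [0,0,75],"turn": 0},{"dp": [0,0,98],"turn": 0},{"dp": [0,0,118.5],"turn": 0},{"dp": [0,0,134.5],"turn": 0},{"dp": [0,0,145],"turn": 0},{"dp": [0,0,149],"turn": 0},{"dp": [0,0,150],"turn": 0}])

```text
t: 18.15
tcp_pos: [531.0, -56.9, 109.6]
ee_rot: [0.988, -0.156, 0.001, 0.001]
wrist_force: [0.1, -0.4, -0.7]
grip_width: 18.0
```

Run:
```python
from h import *
to([530.5,-56.5,95.5])
c=robot.get_calibration('wrist');cv2.imwrite('pics/w8.png',robot.camera('wrist'))
crop(robot.camera('scene'),150,170,200,150,4,'pics/s8.png')
```

```text
t 18.15 tcp [531.  -56.9 109.6] yaw -17.9 F [ 0.1 -0.4 -0.7] w 18.0 -> dp [-0.6 -0.2 14.1] turn None
```

View pics/w8.png

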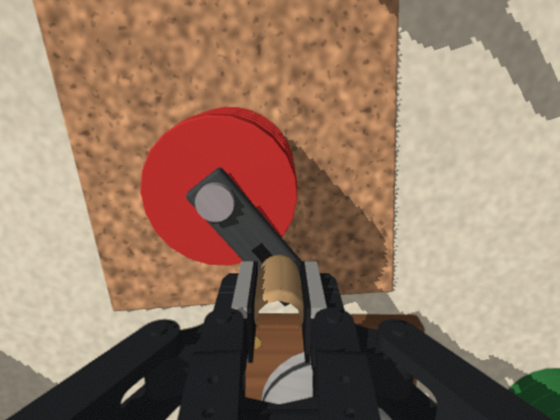

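View pics/s8.png

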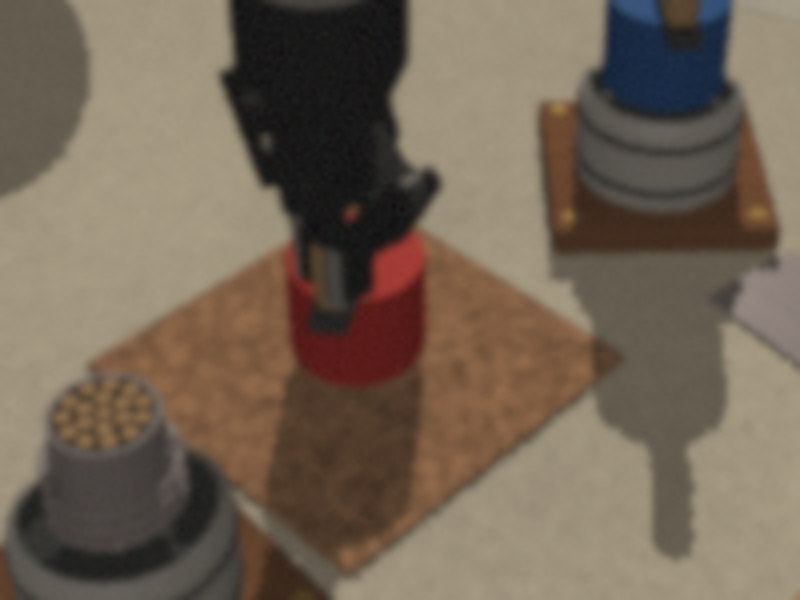

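servo_tool(increments=[{"dp": [0,0,1],"turn": 0},{"dp": [0,0,4],"turn": 0},{"dp": [0,0,7],"turn": 0},{"dp": [0,0,9.5],"turn": 0},{"dp": [0,0,11],"turn": 0},{"dp": [0,0,11.8],"turn": 0},{"dp": [0,0,12.3],"turn": 0},{"dp": [0,0,12.7],"turn": 0}])

```text
t: 19.25
tcp_pos: [531.1, -56.9, 97.2]
ee_rot: [0.988, -0.156, 0.001, 0.001]
wrist_force: [-0.1, -0.0, -2.2]
grip_width: 18.0
```

servo_tool(increments=[{"dp": [0,0,0.4],"turn": 0},{"dp": [0,0,0.7],"turn": 0},{"dp": [0,0,1],"turn": 0}])

```text
t: 19.62
tcp_pos: [531.1, -56.9, 96.2]
ee_rot: [0.988, -0.156, 0.001, 0.001]
wrist_force: [0.2, -1.6, -0.6]
grip_width: 18.1
```

servo_tool(increments=[{"dp": [0,0,0.3],"turn": 0},{"dp": [0,0,0.6],"turn": 0}])

```text
t: 19.88
tcp_pos: [531.2, -57.0, 95.8]
ee_rot: [0.988, -0.156, 0.001, 0.001]
wrist_force: [-0.8, 0.1, 4.2]
grip_width: 17.7
```

Run:
```python
from h import *
to([530.5,-56.5,95.5])
crop(robot.camera('scene'),150,170,200,150,4,'pics/s9.png'); to([530.5,-56.5,95.5])
```

```text
t 19.88 tcp [531.2 -57.   95.8] yaw -17.9 F [-0.8  0.1  4.2] w 17.7 -> dp [-0.9 -0.2  0.3] turn None
t 19.93 tcp [531.2 -57.   95.9] yaw -17.9 F [-1.3 -0.5  2.8] w 18.1 -> dp [-0.8 -0.2  0.3] turn None
```

View pics/s9.png

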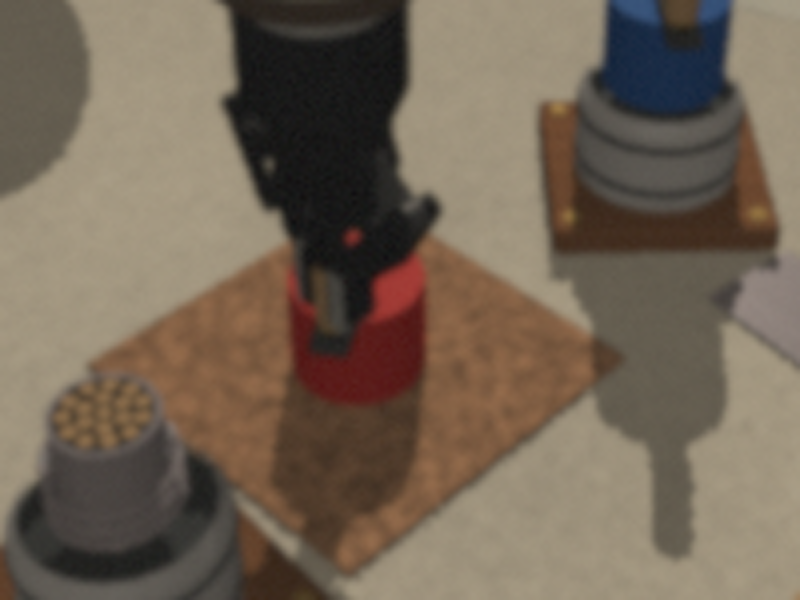

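servo_tool(increments=[{"dp": [0,0,0],"turn": 0},{"dp": [0,0,0],"turn": 0},{"dp": [0,0,0],"turn": 0},{"dp": [0,0,0],"turn": 0},{"dp": [0,0,0],"turn": 0}], hand=0.6)

```text
t: 20.55
tcp_pos: [531.3, -57.0, 95.9]
ee_rot: [0.988, -0.156, 0.001, 0.001]
wrist_force: [-0.7, 0.5, 1.3]
grip_width: 51.1
```

Run:
```python
from h import *
to([530.5,-56.5,95.5])
cv2.imwrite('pics/w10.png',robot.camera('wrist'))
```

```text
t 20.55 tcp [531.3 -57.   95.9] yaw -17.9 F [-0.7  0.5  1.3] w 51.1 -> dp [-0.9 -0.3  0.4] turn None
```

View pics/w10.png

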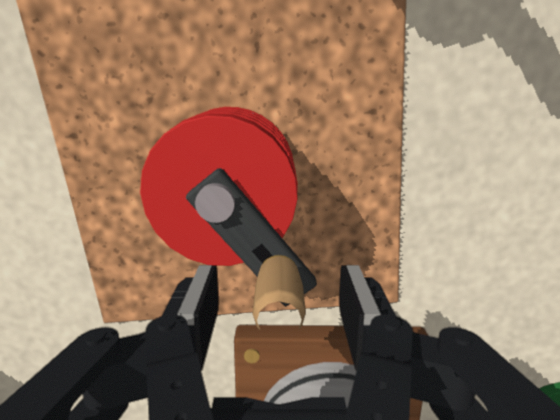

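Fingers are clear on both sides of the knob (280,290). I'll rise and check from above.

servo_tool(increments=[{"dp": [0,0,-5],"turn": 0},{"dp": [0,0,-20],"turn": 0},{"dp": [0,0,-50],"turn": 0},{"dp": [0,0,-90],"turn": 0},{"dp": [0,20,-130],"turn": 0},{"dp": [0,60,-150],"turn": 0},{"dp": [0,100,-160],"turn": 0},{"dp": [0,140,-160],"turn": 0},{"dp": [0,170,-160],"turn": 0},{"dp": [0,180,-160],"turn": 0},{"dp": [0,180,-160],"turn": 0}])

```text
t: 21.98
tcp_pos: [475.5, -228.0, 256.6]
ee_rot: [0.988, -0.156, 0.002, 0.001]
wrist_force: [0.1, 0.7, 0.7]
grip_width: 51.2
```

Run:
```python
from h import *
to([530.5,-56.5,95.5])
c=robot.get_calibration('wrist');cv2.imwrite('pics/w11.png',robot.camera('wrist'))
cv2.imwrite('pics/t11.png',robot.camera('top'))
cv2.imwrite('pics/s11.png',robot.camera('scene'))
```

```text
t 21.98 tcp [ 475.5 -228.   256.6] yaw -17.9 F [0.1 0.7 0.7] w 51.2 -> dp [  -1.1 -180.2  160.9] turn None
```

View pics/t11.png

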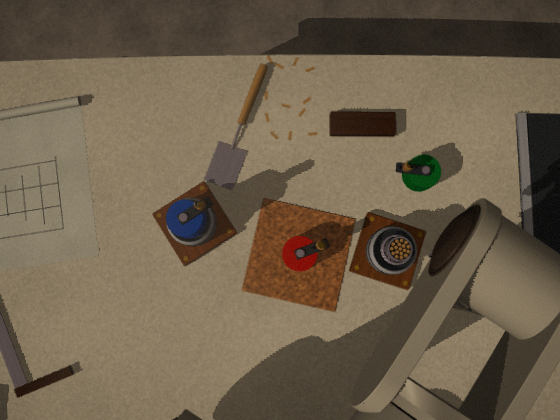

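View pics/s11.png

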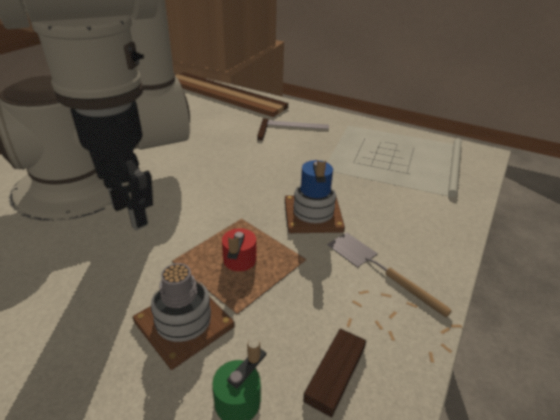

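Run:
```python
from h import *
T=robot.get_calibration('top');print('lid bolt',onz(T,300,253.5,72).round(1),'mat centre 515,-19.5')
a=cv2.imread('pics/top0.png').astype(int)[180:260,150:240];b=cv2.imread('pics/t11.png').astype(int)[180:260,150:240]
print('blue patch diff',abs(a-b).mean().round(2),abs(a-b).max())
to([475,-228,256]); robot.hand_in()
```

```text
lid bolt [515.3 -18.8  72. ] mat centre 515,-19.5
blue patch diff 4.51 17
t 22.12 tcp [ 475.8 -227.1  256.3] yaw -17.8 F [-0.4 -0.1  0.5] w 51.5 -> dp [-0.5  1.1  0.3] turn None
the job is handed in; nothing more can be done
```

I opened the red-lidded canister, set its lid on the cork mat and handed the job in at about 22 s of the 61 s allowed. No verdict was reported.

- **Unscrewing and placing:** I held the knob and circled it about 2.11 turns anticlockwise, following the thread up. I then lifted the lid clear, carried it smoothly to the mat, lowered it until light contact (about 4 N) and let go.
- **Lid position:** In the last pictures it stands upright, with its centre at about (515, -19) mm. The mat centre measures (515, -19.5) mm, so the round part is wholly on the mat.
- **Blue canister:** The blue lid looks unchanged between the first and last top pictures. The difference there is only image noise, at most 17 grey levels.
- **Robot:** The gripper had let go and moved clear. The highest wrist force in the readings was about 7 N.

No check failed or disagreed.

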